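Dock the tub of a pulp washer and shut its lid

TASK

Make the pulp washer ready to run: slide the white tub along the steel deck, without lifting it, until both pegs of the motor housing are fully home in the tub's sockets and the tub is flush against the housing. Then swing the steel lid down over the tub until it is shut, and leave everything else on the table where it is.

Things in the scene. Friction and masses are not known exactly. Their poses are not given: they have to be found in the camera images.
- washer: Pulp washer, fixed: steel deck 470 x 220 mm, 12 thick, white motor housing on one end (130 long, 170 wide, top 94 mm above the table). Origin: on the table plane under the middle of the housing's upright front face; x points from the open deck into the housing (the tub's docking direction), z up. Deck: x -340 to +130, y -110 to +110 mm, no rails. A small dial sticks out on the housing's +y side.
- dock (a point): Middle of the housing's front face, 52 mm above the table. At this height two level pegs stick out of the face towards the washer's -x, at its y = -30 and +30 mm: 16 mm diameter, 22 mm long, the last 12 mm tapering to 5 mm at the tip. The tub is home when point tub_back lies here.
- tub: White open-topped plastic tub, loose on the deck, 0.35 to 0.7 kg; 160 mm long (x, with its socket block), 110 wide (y), 80 high, walls 5: too wide to grip across. Origin: centre of the underside; z up. Starts with its socket end (+x) roughly facing the housing, short of the pegs, off to one side and skewed. Home: its x along the washer's x, origin 80 mm before the face.
- tub_back (a point): Middle of the outer face of the tub's +x end, 40 mm above its underside. This end is a grey block 28 mm thick, 104 wide, 10 to 70 mm above the underside, with two square blind sockets 20 x 20 mm, 25 deep, open to +x, at the tub's y = -30 and +30 mm at this height.
- lid (a joint): Lid angle in rad: 0 = shut, level over the tub; about 1.57 = upright; range 0 to 2.0 (leaning back over the housing). Starts between 1.3 and 1.9. A stiff hinge holds the lid where it is left (about 3 N at its free edge moves it).
- lid_hinge (a point): Middle of the lid's hinge axis, along the washer's y at the top front edge of the housing, 100 mm above the table. Lid: steel plate 120 mm wide, 6 thick, mid-plane through the axis, free edge 176 mm from it. A 6 mm thick lip hangs 18 mm below the plate along that edge; shut, it hooks over the tub's end wall with 6 mm to spare if the tub is home, else it lands on the rim.
- lid_edge (a point): On the lid: middle of its free edge (mid-plane of the plate), 176 mm from the hinge axis.
- bottle: Bystander: white plastic squeeze bottle, 56 mm diameter, 170 high. Origin: centre of its underside.
- jar_a: Bystander: jar, 60 mm diameter, 70 high. Origin: centre of its underside.
- jar_b: Bystander: jar, 60 mm diameter, 70 high. Origin: centre of its underside.
- block: Bystander: dark wood block 120 x 70 x 45 mm. Origin: centre of its underside.
- brush: Bystander: hand brush lying on the table near the open end of the deck, lying along its own x axis. Origin: near its middle, on the underside.
- frame: Bystander: wooden paper-making frame with a mesh, 230 x 190 x 22 mm, lying flat. Origin: centre of its underside.
- bowl: Bystander: steel bowl, 160 mm diameter, 65 high. Origin: centre of its underside.
There are look-alikes about, which are no part of the job. What is shaped like the tub but yellow is not meant.

How it is judged:
On the way, in this order (a step that is already met when the one before it is completed fails the run):
1. the tub is home: flush with the housing, both pegs in its sockets (x of tub_back in the frame of washer above -0.004 m and y of tub_back in the frame of washer between -0.004 and 0.004 m and angle between the x axis of tub and the x axis of washer, either way round below 0.04 rad and angle between tub's own z axis and vertical below 0.06 rad), for 0.2 s.
2. the lid is shut over the tub (value of joint lid below 0.06 rad), for 0.2 s.
At the end, for the whole second after the job is handed in: The tub stands on the deck at rest with its socket face within 4 mm of the housing's face, within 4 mm sideways and 0.04 rad of straight (so both pegs are in), and the lid is within 0.06 rad of shut and at rest (all of step 1 and value of joint lid below 0.06 rad and linear speed of tub below 0.01 m/s and velocity of joint lid between -0.05 and 0.05 rad/s); the robot touches nothing.
It fails at once if the tub is lifted more than 15 mm off the deck or tipped by more than 0.25 rad (z of tub_back in the frame of washer above 0.067 m or angle between tub's own z axis and vertical above 0.25 rad).
It fails at once if a bystander (bottle, jars, block, brush, frame, bowl) is moved by more than 30 mm (distance of any of bottle, jar_a, jar_b, block, brush, frame, bowl from where it was at the start of the episode above 0.03 m).
It also fails if it takes over 72 s, if anything falls off the work surface, if the arm or the gripper's body presses on something with over 40 N, if the wrist force passes 120 N, or if a joint passes its speed limit or range.

ROBOT

A 6-joint arm with a two-finger parallel gripper is mounted at the origin on the work surface. World frame = base frame: x ahead of the robot, y to its left, z up, the work surface at z = 0. Lengths are in m, angles in rad, forces in N, time in s.
With the tool pointing down it reaches from about 0.375 to 0.9 m from the base axis. Payload 3.1 kg.
Tool frame: the origin (TCP) lies midway between the tips of the shut fingers; the grasp point (between the pads) lies 19 mm behind it; z points along the fingers, y is the line along which they close (so a half turn about z gives the same grasp; the last joint's range is limited). The gripper opens to 87 mm and grips with 3 to 60 N. Pads are 19 mm wide; open, the fingers measure 117 mm over their backs; the gripper's body (75 mm by 190 mm) begins 51 mm behind the grasp point.
Start: joints at [-0.178, 0.527, 1.433, -0, 1.181, -0.178], TCP at [0.625, 0, 0.223] pointing down, gripper open.
Joint ranges: [-3.08, 3.08], [-0.75, 2.2], [0.22, 2.44], [-1.43, 4.57], [0, 2.65], [-2.85, 2.85]. Speed limits (rad/s): [2.79, 2.79, 3.14, 3.14, 3.14, 3.14].

INTERFACE

Orientations are given as a unit quaternion [x, y, z, w].
In Python, from rig import status, imaging, order gives the robot as it stands.
- The arm moves only by the tool arm_command, never from a script. Its argument "deltas" is one flat list of numbers, 5 for each row, row after row: the opening, from -1 (shut) to 1 (fully open), so that 0 is half open, then the shift along the tool's x, y, z in m, then the turn about the tool's z in rad. In form: [gripper, tx, ty, tz, roll, gripper, tx, ty, tz, roll, ...]. A call has 1 to 12 rows; each row shifts and turns the commanded pose from where the row before left it, along the tool's axes as they then stand; what a row does not reach is not made up. A row lasts 1/8 s, in which the tool goes at most 62.5 mm and 10.7 degrees, less where a joint would pass 70% of its speed; a pose out of reach is approached as far as the arm can. A call with a gripper value outside its range is refused whole. The fingers move at their own pace and stop on an object; "newtons" is the grip in N (left out, the last holds). Time passes only in rows, so rows that do not move let the fingers close. It gives the time, the measured TCP pose, the force, the opening and the grip force at its end, in the units of the state.
- status.get_obs(): the state, without advancing time (a new reading comes with each control period).
- imaging.camera(name): name is "scene" or "side" or "wrist"; returns (picture, depth): 384x512x3 uint8, red, green, blue; 384x512 float32, m along the optical axis (not along the pixel's ray), 0 where there is no reading.
- imaging.camera_params(name): a dict with "intrinsics" (3x3 intrinsics, pixels), "k1" (the pictures are not rectified: a ray, as slopes to the right and down, at radius r is drawn at 1 + k1 r^2 times it, then the intrinsics apply), "camera_from_world" (4x4, takes a point from world to camera coordinates). Camera axes: x right, y up, looking along -z (the intrinsics and any distortion apply to the point x, -y, -z); pixel columns grow to the right and rows downward; lengths in m; the calibration is good to about 2 mm. A picture is of the moment at which its call begins: read the wrist's pose just before it. camera_params takes no time and is no camera call; for the wrist camera it gives the pose at the moment of the call.
- order.hand_in(): hands the job in; it is judged then, once.
The state is a dict: "time": time; "q": joint angles; "joint_velocities": joint speeds; "joint_torque": joint torques, N m; "position": TCP position; "tool_rot": TCP orientation; "ft_force": force on the tool from outside, world axes, zero at the start; "moment": the same for the moment, N m; "grip_width": finger opening in m; "grip_force": force on a finger pad.
Only numpy, scipy, OpenCV 4.12 (cv2) and the standard library are available. Lean on these libraries where they do the work, as an engineer would, in place of code of your own. Each camera call takes 0.05 s, during which the arm holds its last target. There are 200 camera calls.

## Working session

There is one attempt and no reset: what is moved stays moved. The work goes in short steps, Python scripts to look and compute and a tool call to move; the robot and the scene stay as the last step left them, time stands still between calls to the robot, and variables do not carry over. Pictures are saved under pics/ and viewed, at most 13 in all, crops included, and the job is handed in when it is done.

Besides the shell and the picture viewer there is one more tool, called as name(argument=value, ...) on one line, values as JSON. arm_command: Moves the arm, as the interface text tells. Its arguments: {"type":"object","properties":{"deltas":{"type":"array"},"newtons":{"type":"number"}},"required":["deltas"]}

```bash
mkdir -p pics
cat > h.py <<'E'
import numpy as np, cv2
from rig import status, imaging, order
def snap(n):
    p=imaging.camera_params(n); im,d=imaging.camera(n)
    return p,im,d
def world(p,d,u,v,z=None):
    K=np.array(p["intrinsics"]); k1=p["k1"]
    a=np.array([(u-K[0,2])/K[0,0],(v-K[1,2])/K[1,1]]); s=a.copy()
    for _ in range(20): s=a/(1+k1*(s@s))
    M=np.linalg.inv(np.array(p["camera_from_world"]))
    r=np.array([s[0],-s[1],-1.])
    if z is None:
        q=np.median(d[int(v)-1:int(v)+2,int(u)-1:int(u)+2]); return M[:3,:3]@(r*q)+M[:3,3]
    R=M[:3,:3]@r; t=(z-M[2,3])/R[2]; return M[:3,3]+t*R
E
python3 - <<'E'
from h import *
import pickle
D={}
for n in("scene","side"):
    D[n]=snap(n); im=D[n][1]
    cv2.imwrite(f"pics/{n}0.png",cv2.resize(im[:,:,::-1],(800,600),interpolation=cv2.INTER_CUBIC))
    print(n,np.linalg.inv(np.array(D[n][0]["camera_from_world"])).round(2).tolist(),D[n][0]["intrinsics"])
pickle.dump(D,open("d0.pkl","wb"))
print(status.get_obs())
E
```

```text
scene [[-0.78, -0.45, 0.44, 1.1], [0.63, -0.57, 0.53, 0.75], [0.01, 0.69, 0.72, 1.1], [0.0, 0.0, 0.0, 1.0]] [[416.5387469    0.         258.56957302]
 [  0.         416.5387469  191.71671672]
 [  0.           0.           1.        ]]
side [[0.94, 0.21, -0.26, 0.11], [-0.33, 0.54, -0.77, -1.2], [-0.02, 0.81, 0.58, 0.99], [0.0, 0.0, 0.0, 1.0]] [[454.20775072   0.         263.22942018]
 [  0.         454.20775072 196.07308887]
 [  0.           0.           1.        ]]
{'time': 0.1, 'q': array([-1.78486315e-01,  5.28380665e-01,  1.43378735e+00,  1.84774893e-05,
        1.18141643e+00, -1.78457550e-01]), 'joint_velocities': array([-0.00042433, -0.00015768, -0.00369018,  0.00054618, -0.00079781,
        0.00140639]), 'joint_torque': array([-3.02360622e-04, -4.40987206e+01, -1.77151054e+01,  6.34850166e-02,
        5.34114777e-02, -3.85449334e-05]), 'position': array([6.24328862e-01, 1.64400107e-04, 2.21660722e-01]), 'tool_rot': array([ 7.07119086e-01,  7.07093774e-01, -5.60987429e-04, -8.22907665e-04]), 'ft_force': array([ 0.19574053, -1.11394116, -0.19827125]), 'moment': array([-0.03159801,  0.03253825, -0.02007471]), 'grip_force': 0.0, 'grip_width': 0.08671260383687414}
```

View pics/scene0.png

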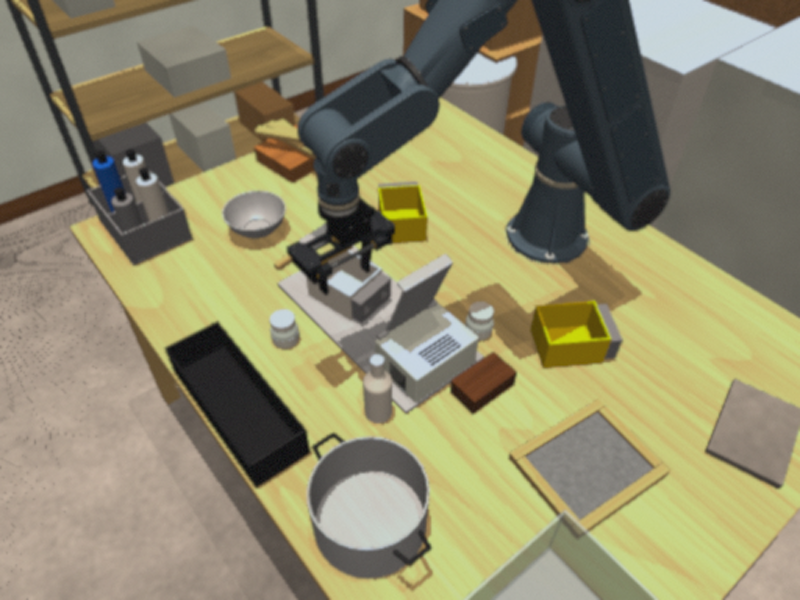

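View pics/side0.png

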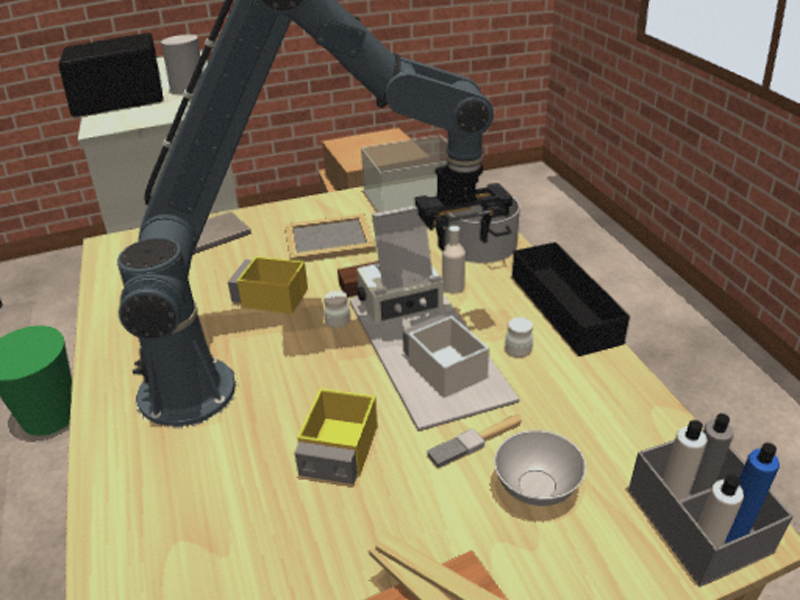

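The white tub is at scene (350,287) and side (447,353), on the steel deck. The yellow look-alikes are at scene (402,212) and (572,333). The white one fits the description, so I'll confirm it in an enlarged crop.

Run:
```python
from h import *
import pickle
D=pickle.load(open("d0.pkl","rb"))
im=D["side"][1][125:277,215:345]; a=cv2.resize(im,None,fx=3.9,fy=3.9,interpolation=cv2.INTER_CUBIC)
cv2.imwrite("pics/c1.png",a[:,:,::-1]); print(a.shape)
im=D["scene"][1][150:270,170:320]; a=cv2.resize(im,None,fx=5,fy=5,interpolation=cv2.INTER_CUBIC)
cv2.imwrite("pics/c2.png",a[:,:,::-1]); print(a.shape)
```

```text
(593, 507, 3)
(600, 750, 3)
```

View pics/c1.png

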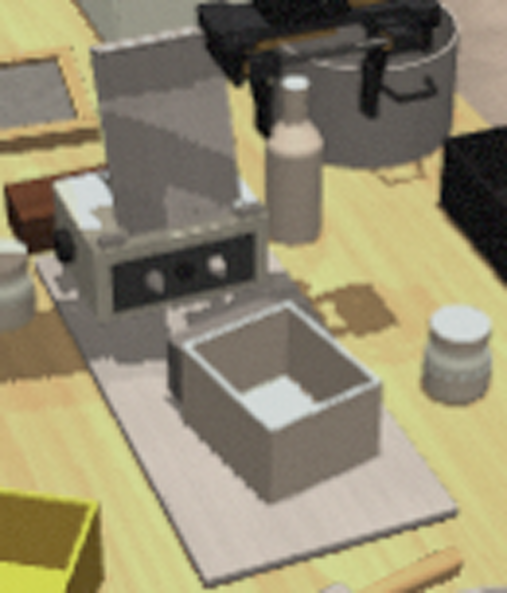

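View pics/c2.png

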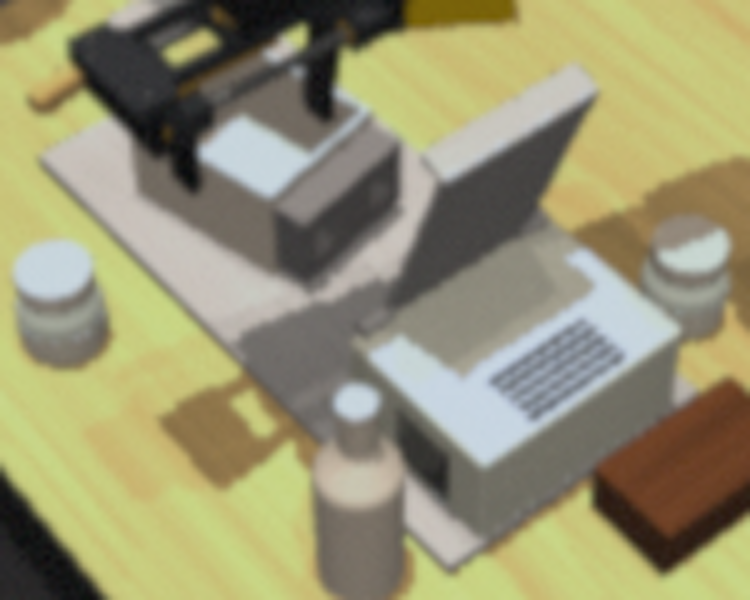

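Both crops show it. The white tub with the grey socket block is at c1 (280,400), skewed on the deck, the lid is upright and the bottle stands beside the housing. Next I measure corners.

Run:
```python
from h import *
import pickle
D=pickle.load(open("d0.pkl","rb"))
def s(pts,z):
    p=D["side"]
    for n,u,v in pts: 
        w=world(p[0],p[2],u/3.9+215-.4,v/3.9+125-.4,z); print("side",n,w.round(4))
def c(pts,z):
    p=D["scene"]
    for n,u,v in pts: print("scene",n,world(p[0],p[2],u/5+170-.4,v/5+150-.4,z).round(4))
s([("deckNL",207,578),("deckNR",456,509),("deckFL",37,258)],.012)
s([("tub near",273,432),("tub right",381,379),("tub far",289,303),("tub left",184,347)],.092)
s([("tubbase near",273,500),("tub base right",380,452)],.012)
s([("lid L",93,48),("lid R",227,27),("lidbase L",115,238),("lidbase R",240,208)],None)
c([("deck -x-y",40,158),("deck end",450,567)],.012)
c([("h1",483,468),("h2",680,328),("h3",357,345)],.094)
c([("block tub r",398,150),("block tub l",278,215)],.082)
# side-depth rim points and lid fit
p=D["side"]
P=[];
for (u,v) in [(110,70),(200,60),(120,150),(220,150),(125,200),(225,190),(160,120)]:
    P.append(world(p[0],p[2],u/3.9+215,v/3.9+125))
print(np.array(P).round(3))
for nm,u,v in [("jarR",460,325),("bottle cap",294,85),("jarL",5,250)]: print(nm,world(p[0],p[2],u/3.9+215,v/3.9+125).round(3))
```

```text
side deckNL [ 0.4213 -0.2771  0.012 ]
side deckNR [ 0.6348 -0.2754  0.012 ]
side deckFL [0.4128 0.187  0.012 ]
side tub near [ 0.4974 -0.2208  0.092 ]
side tub right [ 0.6027 -0.1909  0.092 ]
side tub far [ 0.5719 -0.0685  0.092 ]
side tub left [ 0.468  -0.0943  0.092 ]
side tubbase near [ 0.5011 -0.2128  0.012 ]
side tub base right [ 0.6061 -0.1899  0.012 ]
side lid L [ 0.5956  0.6107 -0.006 ]
side lid R [ 0.5395 -0.0101  0.3338]
side lidbase L [0.458  0.0638 0.1029]
side lidbase R [0.578  0.0663 0.1048]
scene deck -x-y [ 0.6385 -0.2658  0.012 ]
scene deck end [0.6288 0.1987 0.012 ]
scene h1 [0.605  0.1985 0.094 ]
scene h2 [0.4372 0.1923 0.094 ]
scene h3 [0.6056 0.0762 0.094 ]
scene block tub r [ 0.4706 -0.0535  0.082 ]
scene block tub l [ 0.5721 -0.0548  0.082 ]
[[0.476 0.111 0.244]
 [0.558 0.107 0.239]
 [0.474 0.086 0.177]
 [0.567 0.083 0.158]
 [0.473 0.074 0.132]
 [0.567 0.072 0.122]
 [0.514 0.092 0.196]]
jarR [ 0.71  -0.124  0.068]
bottle cap [0.667 0.154 0.167]
jarL [0.372 0.127 0.069]
```

arm_command(deltas=[1,-0.0515,-0.0185,0,0,1,-0.0515,-0.0185,0,0,1,-0.0515,-0.0185,0,0,1,-0.0515,-0.0185,0,0,1,0,0,0,0.167,1,0,0,0,0.167,1,0,0,0,0.167,1,0,0,0,0.167,1,0,0,0,0.167,1,0,0,0,0.167,1,0,0,0,0.166,1,0,0,0,0.166])

```text
time: 1.6
position: [0.5506, -0.2057, 0.222]
tool_rot: [0.993, 0.115, -0.0, -0.0]
ft_force: [-0.5, -0.7, -0.5]
grip_width: 0.0868
grip_force: 0.0
```

Run:
```python
from h import *
import pickle
D={}
for n in ("wrist","scene"):
    D[n]=snap(n)
cv2.imwrite("pics/w1.png",cv2.resize(D["wrist"][1][:,:,::-1],(800,600),interpolation=cv2.INTER_CUBIC))
pickle.dump(D,open("d1.pkl","wb"))
o=status.get_obs(); print(o["position"],o["tool_rot"],o["time"])
```

```text
[ 0.55068428 -0.20581118  0.22208532] [ 9.92986855e-01  1.18223690e-01 -4.04713251e-04 -3.17636275e-04] 1.7
```

View pics/w1.png

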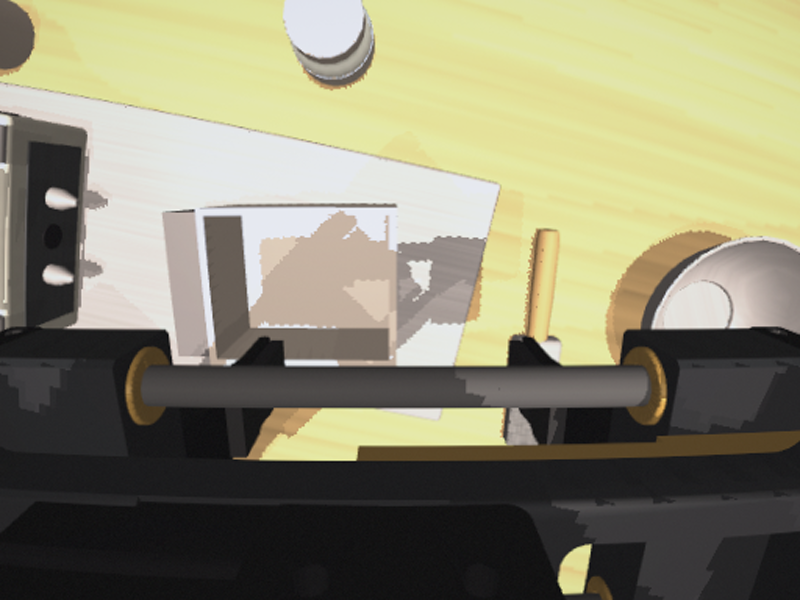

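The wrist view shows the tub rim corners at (198,208), (396,207) and (396,360), the socket block edge at (163,211)–(174,358), the peg tips at (77,200) and (75,273), and the deck corner at (500,184).

Run:
```python
from h import *
import pickle
D=pickle.load(open("d1.pkl","rb")); p,im,d=D["wrist"]
def w(l,z):
    for n,u,v in l: print(n,world(p,d,u*.64-.2,v*.64-.2,z).round(4), d[int(v*.64),int(u*.64)])
w([("TL",198,208),("TR",396,206),("BR",397,360)],.092)
w([("blkT",163,211),("blkB",174,358)],.082)
w([("peg+x",78,201),("peg-x",76,274)],.052)
w([("deckcorner",500,184),("deck edge",200,121),("edge0",10,84),("deck near",440,419)],.012)
w([("housing front top",88,128)],.094)
M=np.linalg.inv(np.array(p["camera_from_world"]));print(M.round(3))
```

```text
TL [ 0.5743 -0.0693  0.092 ] 0.28530666
TR [ 0.6041 -0.1942  0.092 ] 0.3237958
BR [ 0.5022 -0.2189  0.092 ] 0.39666024
blkT [ 0.5657 -0.0415  0.082 ] 0.3641766
blkB [ 0.4617 -0.0608  0.082 ] 0.39673468
peg+x [0.5542 0.04   0.052 ] 0.32418218
peg-x [0.4973 0.0377 0.052 ] 0.36996904
deckcorner [ 0.6381 -0.2727  0.012 ] 0.37159216
deck edge [ 0.6318 -0.0273  0.012 ] 0.34673014
edge0 [0.6299 0.1374 0.012 ] 0.35030225
deck near [ 0.4238 -0.2783  0.012 ] 0.42491916
housing front top [0.6091 0.0079 0.094 ] 0.34698245
[[ 0.229  0.944  0.236  0.614]
 [-0.973  0.222  0.054 -0.192]
 [-0.001 -0.242  0.97   0.382]
 [ 0.     0.     0.     1.   ]]
```

arm_command(deltas=[1,0,-0.001,0.054,0,1,0,0,0.054,0,1,0,0,0.04,0,1,0,0,0.014,0,-1,0,0,0,0,-1,0,0,0,0,-1,0,0,0,0,-1,0,0,0,0,-1,0,0,0,0,-1,0,0,0,0,-1,0,0,0,0,-1,0,0,0,0], newtons=30)

```text
time: 3.2
position: [0.5507, -0.205, 0.0605]
tool_rot: [0.993, 0.118, -0.0, -0.0]
ft_force: [-0.5, -1.1, 0.5]
grip_width: 0.0154
grip_force: 0.0
```

arm_command(deltas=[-1,0,0,0,0,-1,0,0,0,0,-1,0,0,0,0,-1,0,0,0,0])

```text
time: 3.7
position: [0.5507, -0.2047, 0.0605]
tool_rot: [0.993, 0.118, -0.0, -0.0]
ft_force: [0.7, 1.5, -0.1]
grip_width: 0.0052
grip_force: 30.0
```

Run:
```python
from h import *
p,im,d=snap("wrist")
cv2.imwrite("pics/w2.png",cv2.resize(im[:,:,::-1],(800,600),interpolation=cv2.INTER_CUBIC))
import pickle; pickle.dump({"wrist":(p,im,d),"scene":snap("scene"),"side":snap("side")},open("d2.pkl","wb"))
o=status.get_obs(); print(o["position"],o["tool_rot"],o["ft_force"],o["grip_width"],o["grip_force"])
```

```text
[ 0.55065918 -0.20485827  0.06046713] [ 9.92995456e-01  1.18152442e-01 -1.08490928e-04 -1.09830579e-04] [ 0.05298006  1.42155246 -0.22195132] 0.004473810902348777 29.994776621460915
```

View pics/w2.png

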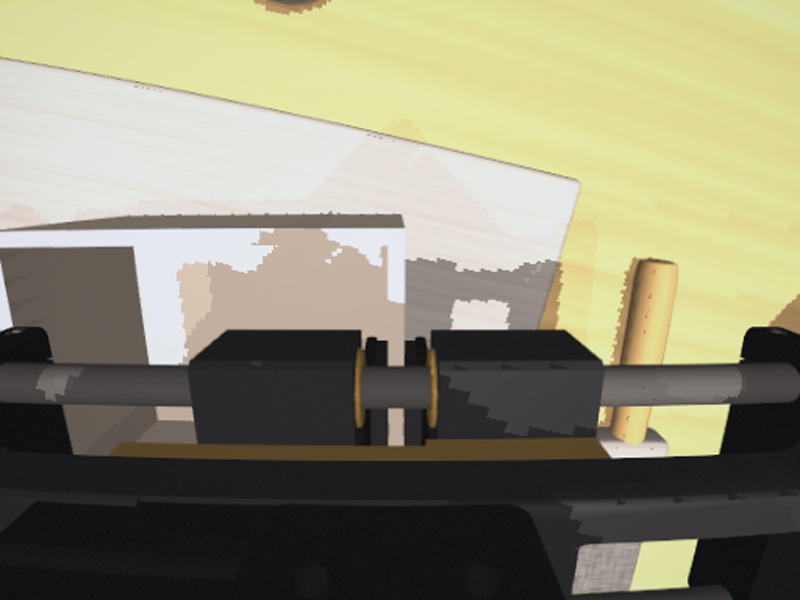

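The wall is gripped (width 5 mm) and the tub is square to the pads. I'll straighten it and move it to just short of the pegs.

arm_command(deltas=[-1,0,0,0,0.037,-1,0,0,0,0.036,-1,0,0,0,0.036,-1,0,0,0,0.036,-1,0,0,0,0.036,-1,0,0,0,0.036,-1,-0.0054,-0.015,0,0,-1,-0.0054,-0.015,0,0,-1,-0.0053,-0.015,0,0,-1,-0.0053,-0.015,0,0,-1,0,-0.01,0,0,-1,0,-0.0078,0,0], newtons=50)

```text
time: 5.35
position: [0.5279, -0.127, 0.0606]
tool_rot: [1.0, 0.01, 0.0, 0.0]
ft_force: [-0.8, -2.4, -0.8]
grip_width: 0.0045
grip_force: 50.0
```

Run:
```python
from h import *
import pickle
D={n:snap(n) for n in ("wrist","scene","side")}; pickle.dump(D,open("d3.pkl","wb"))
a=cv2.resize(D["scene"][1][175:255,205:315],None,fx=7,fy=7,interpolation=cv2.INTER_CUBIC)
cv2.imwrite("pics/s3.png",a[:,:,::-1]); print(a.shape)
o=status.get_obs(); print(o["position"],o["tool_rot"],o["ft_force"],o["moment"],o["grip_width"],o["grip_force"])
```

```text
(560, 770, 3)
[ 0.52760404 -0.12658728  0.06044258] [ 9.99951129e-01  9.85460885e-03 -3.79134701e-04 -6.94473210e-04] [-0.22655895  2.05099033  0.1553465 ] [ 0.31472061  0.09303915 -0.01373266] 0.004457216688688376 49.99481054954231
```

View pics/s3.png

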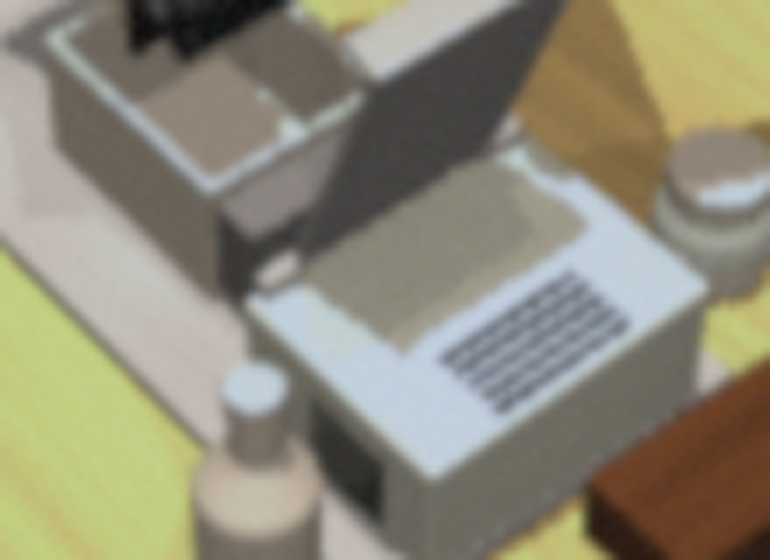

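The socket block at s3 (250,225) faces the housing and looks parallel to it. I'll check the offset in this one camera.

Run:
```python
from h import *
import pickle
p,im,d=pickle.load(open("d3.pkl","rb"))["scene"]
f=lambda u,v,z: world(p,d,u/7+205-.43,v/7+175-.43,z)
T1,T2,T3=f(212,192,.092),f(46,40,.092),f(366,98,.092)
H1,H2,H3=f(248,298,.094),f(435,475,.094),f(706,288,.094)
for x in(T1,T2,T3,H1,H2,H3):print(x.round(4))
print("tub ang",np.arctan2(*(T1-T2)[:2]),"hous",np.arctan2(*(H2-H1)[:2]), "back edge", np.arctan2(H3[1]-H2[1],H3[0]-H2[0]))
# wrist: pegs hidden? deck edges line fit
```

```text
[0.5775 0.0067 0.092 ]
[ 0.5808 -0.1236  0.092 ]
[0.4832 0.0039 0.092 ]
[0.6045 0.0695 0.094 ]
[0.6019 0.1973 0.094 ]
[0.4391 0.1935 0.094 ]
tub ang -0.025356859442802634 hous -0.019811277207793816 back edge -3.118422634860918
```

arm_command(deltas=[-1,-0.0008,-0.005,0,0,-1,0,-0.005,0,0,-1,0,-0.005,0,0,-1,0,-0.004,0,0,-1,0,-0.003,0,0,-1,0,0,0,0])

```text
time: 6.25
position: [0.5264, -0.1051, 0.0605]
tool_rot: [1.0, 0.01, -0.0, -0.0]
ft_force: [0.2, -0.1, -1.1]
grip_width: 0.0046
grip_force: 50.0
```

Run:
```python
from h import *
o=status.get_obs(); print(o["position"],o["tool_rot"],o["ft_force"],o["moment"])
```

```text
[ 0.52644178 -0.10507226  0.06045409] [ 9.99951474e-01  9.84398739e-03 -1.46538769e-04 -3.51142933e-04] [ 0.17537754 -0.08096679 -1.13363258] [ 0.06554419  0.02688667 -0.02833519]
```

arm_command(deltas=[-1,0,-0.003,0,0,-1,0,-0.003,0,0,-1,0,-0.003,0,0,-1,0,-0.002,0,0,-1,0,0,0,0])

```text
time: 6.88
position: [0.5262, -0.0942, 0.0605]
tool_rot: [1.0, 0.01, -0.0, -0.0]
ft_force: [0.1, -0.5, -1.9]
grip_width: 0.0048
grip_force: 50.0
```

arm_command(deltas=[-1,0,-0.0015,0,0,-1,0,-0.0015,0,0,-1,0,-0.001,0,0])

```text
time: 7.25
position: [0.5267, -0.0933, 0.0607]
tool_rot: [1.0, 0.011, 0.0, 0.002]
ft_force: [-1.3, -12.7, -0.9]
grip_width: 0.0048
grip_force: 50.0
```

arm_command(deltas=[-1,0,-0.001,0,0,-1,0,-0.001,0,0,-1,0,0,0,0,-1,0,0,0,0])

```text
time: 7.75
position: [0.5268, -0.0933, 0.0609]
tool_rot: [1.0, 0.011, 0.001, 0.003]
ft_force: [-3.8, -17.4, -0.7]
grip_width: 0.0043
grip_force: 50.0
```

Run:
```python
from h import *
import pickle
D={n:snap(n) for n in ("wrist","scene","side")}; pickle.dump(D,open("d4.pkl","wb"))
a=cv2.resize(D["scene"][1][185:235,215:285],None,fx=8,fy=8,interpolation=cv2.INTER_CUBIC)
b=cv2.resize(D["side"][1][165:245,235:325],None,fx=5,fy=5,interpolation=cv2.INTER_CUBIC)[:400]
b=cv2.resize(b,(240,400)) if 0 else b[:, :240]
cv2.imwrite("pics/s4.png",np.hstack([a,b])[:,:,::-1])
o=status.get_obs(); print(o["position"],o["tool_rot"],o["ft_force"],o["moment"])
```

```text
[ 0.52678697 -0.09329466  0.06089066] [9.99931082e-01 1.12220733e-02 5.22710170e-04 3.40914834e-03] [ -3.21976528 -16.61793064  -1.00788724] [-2.66102657  0.67143633 -0.00327341]
```

View pics/s4.png

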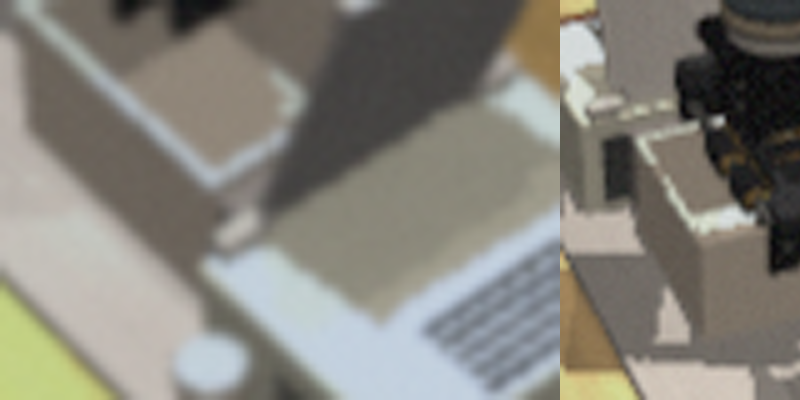

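Run:
```python
from h import *
import pickle
p,im,d=pickle.load(open("d4.pkl","rb"))["scene"]
f=lambda u,v,z: world(p,d,u/8+215-.44,v/8+185-.44,z)
T=f(213,187,.092);H=f(204,267,.094);print(T,H)
wx=np.array([-.02,1]);print("along",(H-T)[:2]@wx,"lat",(H-T)[:2]@np.array([1,.02]))
T=f(22,5,.092);print(T)
```

```text
[0.57704982 0.0398843  0.092     ] [0.60629284 0.0722233  0.094     ]
along 0.03175414406138807 lat 0.02988979940212311
[ 0.57787799 -0.09137753  0.092     ]
```

arm_command(deltas=[-1,0,-0.001,0,0.015,-1,0,-0.001,0,-0.03,-1,0,0,0,0.03,-1,0,0,0,-0.015,-1,0,0,0,0])

```text
time: 8.52
position: [0.527, -0.0933, 0.0611]
tool_rot: [1.0, 0.012, 0.001, 0.005]
ft_force: [-5.8, -23.1, -0.8]
grip_width: 0.0044
grip_force: 50.0
```

arm_command(deltas=[-1,0,0.003,0,0,-1,0,0.003,0,0,-1,0,0.001,0,0,-1,0,0,0,0])

```text
time: 9.02
position: [0.5263, -0.0934, 0.0605]
tool_rot: [1.0, 0.01, -0.0, -0.0]
ft_force: [0.8, -1.0, -0.4]
grip_width: 0.0049
grip_force: 50.0
```

arm_command(deltas=[0,0,0,0,0,0,0,0,0,0,0,0,0,0,0,0,0,0,0,0,0,0,0,0,0,0,0,0,-0.01,0,0,0,0,-0.04,0,0,0,0,-0.05,0,0,0,0,-0.06,0,0,0,0,0,0])

```text
time: 10.28
position: [0.5298, -0.0949, 0.2263]
tool_rot: [1.0, 0.01, 0.006, 0.002]
ft_force: [-0.6, -0.2, 0.4]
grip_width: 0.0431
grip_force: 0.0
```

Run:
```python
from h import *
import pickle
D={n:snap(n) for n in ("wrist","scene","side")}; pickle.dump(D,open("d5.pkl","wb"))
cv2.imwrite("pics/w5.png",cv2.resize(D["wrist"][1][:,:,::-1],(800,600),interpolation=cv2.INTER_CUBIC))
o=status.get_obs(); print(o["position"],o["tool_rot"])
```

```text
[ 0.52551369 -0.09333788  0.22032491] [ 9.99951077e-01  9.87573317e-03 -5.19665228e-04 -2.10559999e-04]
```

View pics/w5.png

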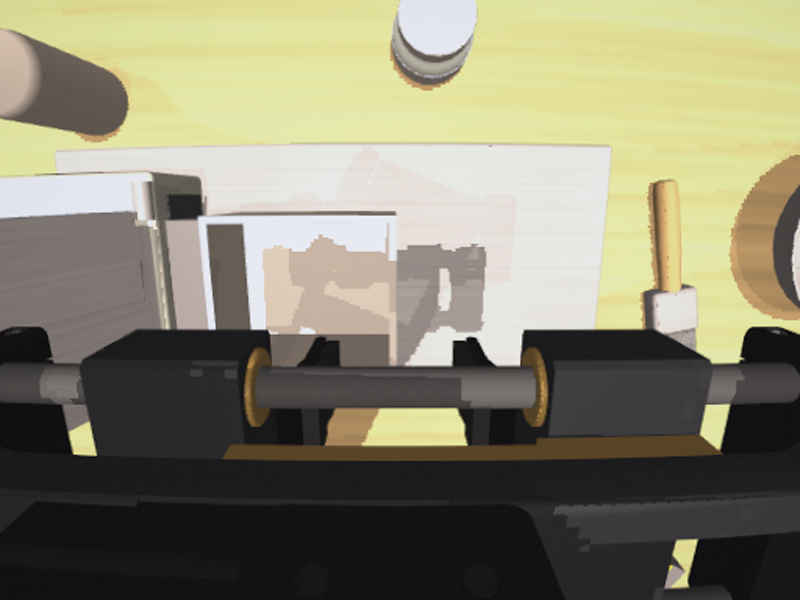

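The tub is flush in the wrist view: no gap at (200,290), and the rim is parallel to the deck edge. Next I close the fingers, rise over the lid and go behind it.

arm_command(deltas=[-1,0,0,-0.055,0,-1,0,0,-0.055,0,-1,0,0,-0.01,0,-1,0,-0.045,0,0,-1,0,-0.045,0,0,-1,0,-0.045,0,0,-1,0,-0.045,0,0,-1,0,-0.045,0,0,-1,0,-0.045,0,0,-1,0,0,0,0,-1,0,0,0,0], newtons=10)

```text
time: 11.8
position: [0.5201, 0.1759, 0.3385]
tool_rot: [1.0, 0.01, -0.002, 0.001]
ft_force: [0.0, -0.2, -0.2]
grip_width: 0.0004
grip_force: 0.0
```

Run:
```python
from h import *
D=snap("side")
o=status.get_obs(); print(o["position"],o["tool_rot"],o["grip_width"])
b=cv2.resize(D[1][90:220,220:350],None,fx=4.5,fy=4.5,interpolation=cv2.INTER_CUBIC)
cv2.imwrite("pics/s6.png",b[:,:,::-1])
p,im,d=D
P=np.array([world(p,d,u,v) for v in range(125,215,3) for u in range(242,272,3)])
P=P[(P[:,2]>.125)&(P[:,2]<.28)&(P[:,1]>.04)&(P[:,1]<.16)&(P[:,0]>.46)&(P[:,0]<.56)]
print(len(P),np.polyfit(P[:,2]-.1,P[:,1],1),P[:,2].max())
```

```text
[0.52042337 0.17542271 0.33896991] [ 9.99952776e-01  9.56968636e-03 -1.62518441e-03  4.74487399e-04] 0.0003280259045663792
129 [0.29451172 0.0665909 ] 0.2723955788412816
```

View pics/s6.png

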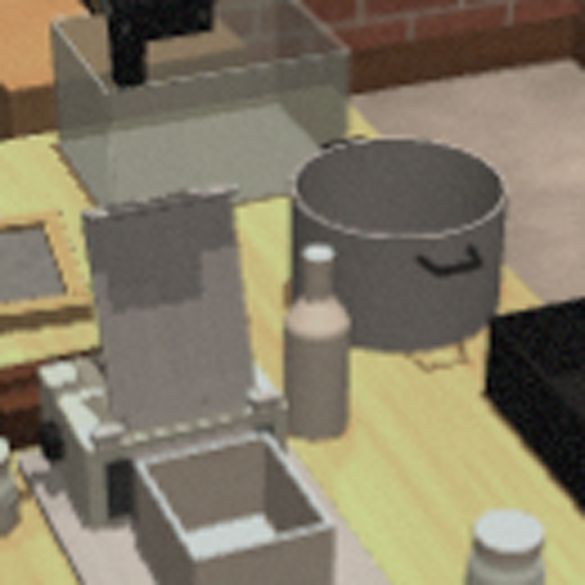

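The tub sits flush at s6 (200,450). The lid leans back 0.29 rad past vertical, with its edge near y=0.12, and the gripper is behind it. I'll go down and push.

arm_command(deltas=[-1,0,0,-0.0,0,-1,0,0,0.05,0,-1,0,0,0.05,0,-1,0,0,0.012,0,-1,0,0.015,0,0,-1,0,0.015,0,0,-1,0,0.012,0,0,-1,0,0.012,0,0,-1,0,0.012,0,0,-1,0,0.012,0,0,-1,0,0.012,0,0])

```text
time: 13.22
position: [0.5226, 0.0855, 0.2284]
tool_rot: [1.0, 0.01, -0.0, 0.0]
ft_force: [0.9, 1.9, 1.9]
grip_width: 0.0004
grip_force: 1.1
```

arm_command(deltas=[-1,0,0.0113,0.001,0,-1,0,0.0113,0.001,0,-1,0,0.0113,0.001,0,-1,0,0.0105,0.004,0,-1,0,0.0105,0.004,0,-1,0,0.0105,0.004,0,-1,0,0.0091,0.0067,0,-1,0,0.0091,0.0067,0,-1,0,0.0091,0.0067,0,-1,0,0.007,0.0087,0,-1,0,0.007,0.0087,0,-1,0,0.007,0.0087,0])

```text
time: 14.72
position: [0.525, -0.0277, 0.1666]
tool_rot: [1.0, 0.01, -0.0, -0.0]
ft_force: [1.0, 2.0, 0.9]
grip_width: 0.0007
grip_force: 0.6
```

arm_command(deltas=[-1,0,0.0046,0.0105,0,-1,0,0.0046,0.0105,0,-1,0,0.0046,0.0105,0,-1,0,0.0017,0.011,0,-1,0,0.0017,0.009,0])

```text
time: 15.35
position: [0.5253, -0.0447, 0.115]
tool_rot: [1.0, 0.01, -0.0, -0.0]
ft_force: [0.2, 0.8, 1.0]
grip_width: 0.0
grip_force: 0.5
```

arm_command(deltas=[-1,0,0.0015,0.006,0,-1,0,0,0.005,0,-1,0,0,0.002,0,-1,0,0,0.001,0,-1,0,0,0,0])

```text
time: 15.98
position: [0.5252, -0.0461, 0.1033]
tool_rot: [1.0, 0.01, 0.0, 0.0]
ft_force: [-3.6, -0.4, 10.8]
grip_width: 0.0001
grip_force: 5.3
```

arm_command(deltas=[-1,0,0,-0.01,0,-1,0,0,-0.05,0,-1,0,0,-0.05,0,-1,0,0,-0.05,0,-1,0,-0.06,-0.05,0,-1,0,-0.06,0,0,-1,0,-0.06,0,0,-1,0,0,0,0,-1,0,0,0,0])

```text
time: 17.1
position: [0.5219, 0.1219, 0.3019]
tool_rot: [1.0, 0.01, 0.0, 0.0]
ft_force: [0.1, 0.2, 0.4]
grip_width: 0.0008
grip_force: 0.0
```

Run:
```python
from h import *
p,im,d=snap("side")
b=cv2.resize(im[150:260,220:350],None,fx=5,fy=5,interpolation=cv2.INTER_CUBIC)
cv2.imwrite("pics/s7.png",b[:,:,::-1])
P=np.array([world(p,d,u,v) for v in range(165,240,2) for u in range(235,320,2)])
P=P[(abs(P[:,2]-.1)<.03)&(P[:,0]>.475)&(P[:,0]<.57)&(P[:,1]>-.10)&(P[:,1]<.05)]
print(len(P),np.polyfit(P[:,1],P[:,2],1)); print(status.get_obs()["ft_force"],status.get_obs()["position"])
```

```text
184 [-0.00120697  0.10158126]
[ 9.94828196e-01 -9.03824976e-04 -1.41593494e-01] [0.52209234 0.12116561 0.30186732]
```

View pics/s7.png

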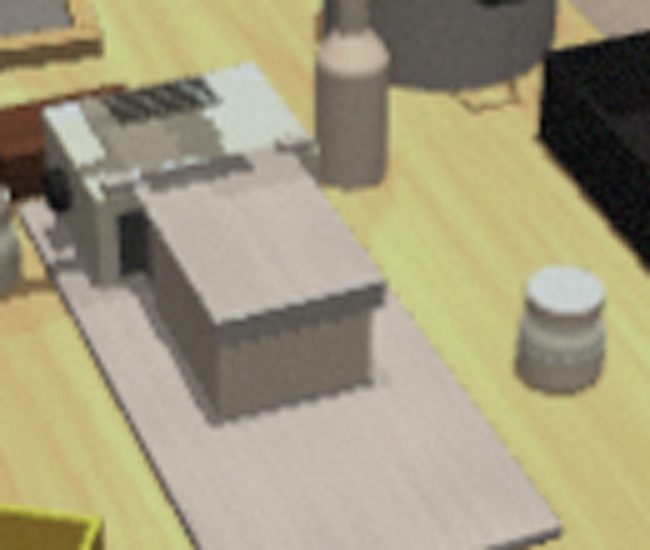

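The lid is level (slope 0.001), with its lip hooked over the tub's end wall at (300,310). The bystanders are where they were.

```bash
python3 -c "
from rig import order; print(order.hand_in())"
```

```text
the job is handed in; nothing more can be done
None
```

The job is handed in at about 17 s of the 72 s: the tub is docked flush on both pegs and the lid is shut level over it. None of the bystanders was touched, going by the moves and the camera views. The hand-in gave no verdict back.

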